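# Put away the calibration standards and close the guard stand

## Robot

A 7-joint arm with a two-finger parallel gripper is mounted at the origin on the work surface. World frame = base frame: x ahead of the robot, y to its left, z up, the work surface at z = 0. Lengths are in m, angles in rad, forces in N, time in s.
With the tool pointing down it reaches from about 0.4 to 0.85 m from the base axis. Payload 10.4 kg.
Tool frame: the origin (TCP) lies midway between the tips of the shut fingers; the grasp point (between the pads) lies 19 mm behind it; z points along the fingers, y is the line along which they close (so a half turn about z gives the same grasp; the last joint's range is limited). The gripper opens to 87 mm and grips with 3 to 60 N. Pads are 19 mm wide; open, the fingers measure 117 mm over their backs; the gripper's body (75 mm by 190 mm) begins 51 mm behind the grasp point.
Start: joints at [-1.164, 0.332, -0.065, 1.46, 0.022, 1.35, -0.088], TCP at [0.26, 0.568, 0.223] pointing down, gripper open.
Joint ranges: [-2.6, 2.6], [-0.5, 2.12], [-1.47, 1.34], [0.16, 2.42], [-1.27, 4.41], [0.06, 2.06], [-2.6, 2.6]. Speed limits (rad/s): [2.22, 2.22, 2.79, 2.79, 3.14, 3.14, 3.14].

## Interface

Orientations are given as a unit quaternion [x, y, z, w].
In Python, from bench import sensors, eyes, order gives the robot as it stands.
- The arm moves only by the tool arm_command, never from a script. Its argument "steps" is a list of rows, each an object with "rot": the turn, a rotation vector about the world's x, y, z in degrees, a list of three; "slide": the shift along the world's x, y, z in m, a list of three; "grip": the opening, from 0 (shut) to 1 (fully open). A call has exactly 8 rows; each row shifts and turns the commanded pose from where the row before left it; what a row does not reach is not made up. A row lasts 1/8 s, in which the tool goes at most 62.5 mm and 10.7 degrees, less where a joint would pass 70% of its speed; a pose out of reach is approached as far as the arm can. A call with a gripper value outside its range is refused whole. The fingers move at their own pace and stop on an object; "newtons" is the grip in N (left out, the last holds). Time passes only in rows, so rows that do not move let the fingers close, or fill a call up. It gives the time, the measured TCP pose, the force, the opening and the grip force at its end, in the units of the state.
- sensors.read_state(): the state, without advancing time (a new reading comes with each control period).
- eyes.camera(name): name is "side" or "top" or "wrist"; returns a dict with "pixels" (480x640x3 uint8, red, green, blue), "intrinsics" (3x3 intrinsics, pixels), "k1" (the pictures are not rectified: a ray, as slopes to the right and down, at radius r is drawn at 1 + k1 r^2 times it, then the intrinsics apply), "pose" (4x4, takes a point from camera to world coordinates). Camera axes: x right, y down, z forward; pixel columns grow to the right and rows downward; lengths in m; the calibration is good to about 2 mm. A picture is of the moment at which its call begins. There is no depth.
- order.close_job(): hands the job in; it is judged then, once.
Trained networks look in a picture, given as the dict that the camera call returned (one of the last four; its "shot" number tells which), for a name from the list of things; names that differ only in an ending like _2 or _b are one class to them, and where a whole thing is asked for, a point or a joint stands for the part that bears it (a point fixed in the world has none). Each returns a list of dicts, best first, with "conf" (0 to 1); they miss things now and then, are a little off and sometimes report something else, mostly with a low value. They report only what shows in the picture. A call takes as long as a camera call. They do not tell look-alikes from the thing itself.
- eyes.look_for(name, picture): "bbox" ([left, top, right, bottom] in pixels, round what is visible of it).
The state is a dict: "time": time; "joint_positions": joint angles; "joint_vel": joint speeds; "joint_torque": joint torques, N m; "ee_pos": TCP position; "eef_rot": TCP orientation; "ft_force": force on the tool from outside, world axes, zero at the start; "torque": the same for the moment, N m; "width": finger opening in m; "grip_force": force on a finger pad.
Only numpy, scipy, OpenCV 4.12 (cv2) and the standard library are available. Lean on these libraries where they do the work, as an engineer would, in place of code of your own. Each camera call takes 0.05 s, during which the arm holds its last target. There are 200 camera calls.

## Task

Put the three calibration standards away: the round steel one in the round red seat of the guard stand, the brass hexagon in the tray with the hexagonal yellow rim and the blue square block in the tray with the square blue rim, each standing flat inside its rim. Once the round standard is in its seat, lower the guard plate over it so that both dowel pins of the stand enter the plate's two holes and the plate lies down fully on the posts. Let go of everything and leave the loupe and the dial gauge where they are.

Things in the scene. Friction and masses are not known exactly. Their poses are not given: they have to be found in the camera images.
- disc_centre (a point): Round steel standard: upright cylinder, diameter 44 mm, height 44 mm, about 0.4 kg, a red band round it near the top and a black bore drawn on top. Loose; its bottom stood on the table at the start. This point is its centre, 22 mm above its underside; z is its upright axis.
- hex_centre (a point): Brass hexagonal standard: upright hexagonal prism, 46 mm across flats (53 mm across corners), height 44 mm, about 0.4 kg, black bore drawn on top. One pair of its flats faces along its x axis, the others every 60 degrees from it. Loose; its bottom stood on the table at the start. This point is its centre, 22 mm above its underside; z is its upright axis.
- block_centre (a point): Blue square standard: block 44 x 44 mm, height 44 mm, about 0.25 kg, black cross on top; its sides face along its x and y axes. Loose; its bottom stood on the table at the start. This point is its centre, 22 mm above its underside; z is its upright axis.
- plate_rib (a point): Guard plate: loose, aluminium, 60 mm (its x) x 180 mm (its y) x 10 mm, about 0.4 kg, flat on the table at first. On its middle an orange grip rib, 16 mm (x) x 60 mm (y), 40 mm high above the plate. This point: the rib's centre, 30 mm above the plate's underside. Two through holes, diameter 13 mm, at y = +70 and -70 mm, x = 0. May go on either way round.
- stand: Fixed dark base 84 (x) x 184 (y) x 6 mm; origin: centre of underside, on the table, z up. In the middle a round seat: red rim, inner diameter 64, outer 71, its top 10 mm and floor 6 mm above the table. At y = +70 and -70 mm, x = 0: posts, diameter 28, shoulders 58 mm above the table, each with a 10 mm dowel pin tapered to a tip at 72 mm. The plate's underside rests on the shoulders.
- hex_tray: Fixed. 92 x 92 mm white square tray, 4 mm thick, lying on the table. Origin at the centre of its underside (table height), z up. On it a yellow hexagonal rim, 66 mm across flats inside and 4 mm thick, rim top 8 mm and floor 4 mm above the table. One pair of the rim's sides faces along the tray's x axis. Turn the hexagon to match.
- square_tray: Fixed. 92 x 92 mm white square tray, 4 mm thick, lying on the table. Origin at the centre of its underside (table height), z up. On it a blue square rim, 64 x 64 mm inside and 4 mm thick, sides along the tray's x and y axes, rim top 8 mm and floor 4 mm above the table. Turn the block to match.
- loupe: Bystander, loose: black magnifying loupe with a glass top, diameter 44 mm, height 42 mm. Origin at the centre of its underside. Leave it alone.
- dial: Bystander, loose: dial gauge lying on its back, dark round case of diameter 58 mm with a white face, height 22 mm, with a thin stem that reaches 66 mm from its centre. Origin at the centre of its underside. Leave it alone.
Things that resemble listed ones, but are neither listed nor needed, are in the scene too. Of the things that look like the part that bears block_centre, take the one that is nearest to the robot's base at the start.

How it is judged:
By the outcome, as a careful person would: the job done as asked, in the order asked, and still so for the second after the job is handed in, with the robot touching nothing.
It also fails if it takes over 112 s, if anything falls off the work surface, if the arm or the gripper's body presses on something with over 40 N, if the wrist force passes 120 N, or if a joint passes its speed limit or range.

## Working session

There is one attempt and no reset: what is moved stays moved. The work goes in short steps, Python scripts to look and compute and a tool call to move; the robot and the scene stay as the last step left them, time stands still between calls to the robot, and variables do not carry over. Pictures are saved under pics/ and viewed, at most 14 in all, crops included, and the job is handed in when it is done.

Besides the shell and the picture viewer there is one more tool, called after "Request:" as name(argument=value, ...), one argument or row to a line, values as JSON. arm_command: Moves the arm, as the interface text tells. Its arguments: {"type":"object","properties":{"steps":{"type":"array","items":{"type":"object","properties":{"rot":{"type":"array","items":{"type":"number"}},"slide":{"type":"array","items":{"type":"number"}},"grip":{"type":"number"}}}},"newtons":{"type":"number"}},"required":["steps"]}

```bash
ls; mkdir -p pics; cat > h.py <<'E'
import numpy as np, cv2
from bench import sensors, eyes, order
def shot(n,f=None):
    p=eyes.camera(n)
    if f: cv2.imwrite('pics/'+f,p['pixels'][:,:,::-1])
    return p
def ray(p,u,v):
    K=np.array(p['intrinsics']);d=np.array([(u-K[0,2])/K[0,0],(v-K[1,2])/K[1,1]])
    s=d.copy()
    for _ in range(20): s=d/(1+p['k1']*(s@s))
    T=np.array(p['pose']);return T[:3,3],T[:3,:3]@np.array([s[0],s[1],1])
def at(p,u,v,z):
    o,d=ray(p,u,v);return o+d*(z-o[2])/d[2]
def proj(p,X):
    T=np.array(p['pose']);c=T[:3,:3].T@(np.array(X)-T[:3,3]);s=c[:2]/c[2];s=s*(1+p['k1']*(s@s))
    K=np.array(p['intrinsics']);return np.array([K[0,0]*s[0]+K[0,2],K[1,1]*s[1]+K[1,2]])
E
python3 - <<'E'
from h import *
s=sensors.read_state();print(s['ee_pos'],s['eef_rot'],s['width'])
for n in ['top','side','wrist']:
    p=shot(n,n+'0.png');print(n,np.round(p['pose'],3).tolist(),p['k1'],p['intrinsics'])
    if n!='wrist':
      for o in ['disc_centre','hex_centre','block_centre','plate_rib','stand','hex_tray','square_tray','loupe','dial']:
        for r in eyes.look_for(o,p):
            b=r['bbox'];print(o,round(r['conf'],2),np.round(b),np.round(at(p,(b[0]+b[2])/2,(b[1]+b[3])/2,.02),3))
E
```

```text
pics
[0.26029404 0.56779817 0.22174873] [ 2.13242681e-01  9.76999005e-01 -7.01514227e-04 -1.08343140e-04] 0.08718024299955517
top [[-0.01, -0.997, 0.075, 0.493], [-1.0, 0.01, 0.005, -0.003], [-0.006, -0.075, -0.997, 1.029], [0.0, 0.0, 0.0, 1.0]] -0.0949546476936248 [[433.69569144   0.         322.17020101]
 [  0.         433.69569144 236.16277776]
 [  0.           0.           1.        ]]
disc_centre 0.68 [367. 282. 385. 299.] [ 0.442 -0.121  0.02 ]
hex_centre 0.94 [304. 279. 326. 303.] [0.441 0.02  0.02 ]
block_centre 0.93 [204. 247. 228. 270.] [0.519 0.252 0.02 ]
block_centre 0.67 [256. 260. 285. 283.] [0.488 0.123 0.02 ]
block_centre 0.66 [300. 214. 322. 244.] [0.587 0.029 0.02 ]
plate_rib 0.89 [431. 254. 504. 282.] [ 0.491 -0.337  0.02 ]
stand 0.64 [341. 170. 420. 224.] [ 0.659 -0.136  0.02 ]
hex_tray 0.87 [244. 175. 284. 223.] [0.659 0.14  0.02 ]
hex_tray 0.59 [183. 180. 204. 199.] [0.684 0.308 0.02 ]
square_tray 0.94 [148. 246. 193. 295.] [0.492 0.361 0.02 ]
loupe 0.68 [185. 182. 204. 200.] [0.68  0.305 0.02 ]
dial 0.6 [450. 167. 472. 204.] [ 0.687 -0.33   0.02 ]
side [[-0.984
[... 573 characters left out ...]
297. 400. 366. 459.] [0.483 0.385 0.02 ]
plate_rib 0.91 [358. 147. 393. 194.] [ 0.497 -0.312  0.02 ]
plate_rib 0.72 [338. 282. 370. 317.] [0.488 0.126 0.02 ]
stand 0.96 [272. 169. 314. 243.] [ 0.658 -0.139  0.02 ]
square_tray 0.55 [293. 397. 366. 460.] [0.486 0.384 0.02 ]
loupe 0.72 [203. 351. 228. 388.] [0.677 0.311 0.02 ]
loupe 0.23 [339. 279. 371. 317.] [0.487 0.122 0.02 ]
dial 0.59 [282. 157. 315. 174.] [ 0.685 -0.31   0.02 ]
wrist [[0.418, 0.867, 0.27, 0.186], [0.908, -0.399, -0.124, 0.603], [0.0, 0.298, -0.955, 0.384], [0.0, 0.0, 0.0, 1.0]] -0.05871540140308934 [[339.37521401   0.         319.80584874]
 [  0.         339.37521401 238.06294087]
 [  0.           0.           1.        ]]
```

```bash
python3 - <<'E'
import cv2
a=cv2.imread('pics/top0.png')[150:320,130:530];cv2.imwrite('pics/t1.png',cv2.resize(a,None,fx=2,fy=2,interpolation=2))
E
```

```text
(no output)
```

View pics/t1.png

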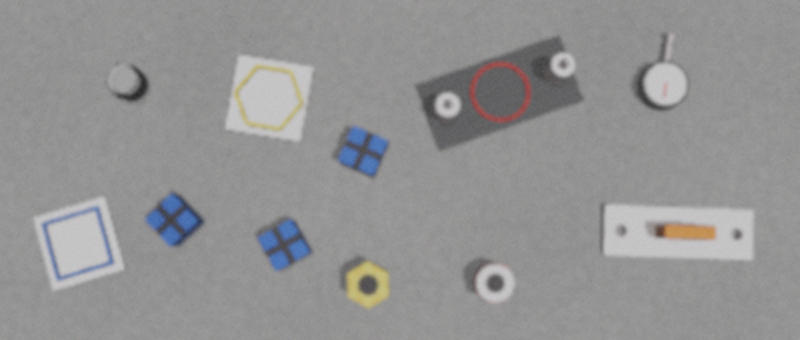

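View pics/side0.png

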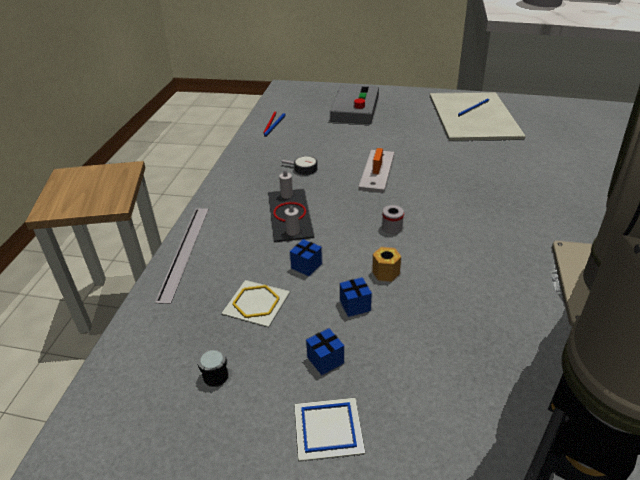

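Top view (crop, 2x from pixel 130,150): loupe, hex tray, stand with red seat and dial lie in the upper row. Below are the square tray, three blue blocks, hex, disc and plate with orange rib. The block nearest the base is the one at about (0.488, 0.122). Next I'll measure precisely.

```bash
cat >> h.py <<'E'
def mask(p,name,xy,r,zr=0.02):
    im=p['pixels'];hsv=cv2.cvtColor(im,cv2.COLOR_RGB2HSV)
    R={'blue':((105,120,50),(130,255,255)),'yellow':((15,90,70),(40,255,255)),'orange':((3,120,90),(17,255,255)),
       'red':((170,100,60),(180,255,255)),'white':((0,0,165),(180,45,255)),'dark':((0,0,0),(180,255,85))}
    m=cv2.inRange(hsv,*R[name])
    if name=='red': m|=cv2.inRange(hsv,(0,100,60),(6,255,255))
    c=proj(p,[*xy,zr]);e=np.linalg.norm(proj(p,[xy[0]+r,xy[1],zr])-c)
    w=np.zeros_like(m);cv2.circle(w,tuple(int(round(a)) for a in c),int(e),255,-1)
    return m&w
def plane(p,m,z):
    v,u=np.nonzero(m);return np.array([at(p,a,b,z)[:2] for a,b in zip(u,v)])
def rect(P):
    (c,s,a)=cv2.minAreaRect((P*1000).astype(np.float32));return np.round(c,1),np.round(s,1),round(a,1)
def hexfit(P):
    # centre + direction of flats by width of the hull in direction t
    h=cv2.convexHull((P*1000).astype(np.float32))[:,0];best=None
    for t in np.arange(0,60,.5):
        w=0;A=[];b=[]
        for k in range(3):
            d=np.array([np.cos(np.radians(t+60*k)),np.sin(np.radians(t+60*k))]);q=h@d
            w+=np.ptp(q);A.append(d);b.append((q.max()+q.min())/2)
        if best is None or w<best[0]: best=(w,t,np.linalg.lstsq(np.array(A),np.array(b),rcond=None)[0])
    return np.round(best[2],1),best[1],round(best[0]/3,1)
E
python3 - <<'E'
from h import *
p=shot('top')
print('block',rect(plane(p,mask(p,'blue',(.488,.122),.045),.044)))
print('sqtray',rect(plane(p,mask(p,'blue',(.487,.365),.07),.008)))
print('hex',hexfit(plane(p,mask(p,'yellow',(.441,.02),.045),.044)))
print('hextray',hexfit(plane(p,mask(p,'yellow',(.659,.14),.07),.008)))
P=plane(p,mask(p,'white',(.442,-.121),.04),.044);print('disc',cv2.minEnclosingCircle((P*1000).astype(np.float32)))
P=plane(p,mask(p,'red',(.659,-.136),.06),.01);print('seat',cv2.minEnclosingCircle((P*1000).astype(np.float32)))
print('plate',rect(plane(p,mask(p,'white',(.491,-.337),.12),.01)))
print('rib',rect(plane(p,mask(p,'orange',(.491,-.337),.06),.05)))
for n,xy in (('post1',(.64,-.07)),('post2',(.68,-.2))):
    P=plane(p,mask(p,'white',xy,.05,.06),.058);print(n,len(P),rect(P),P.mean(0))
E
```

```text
block (array([487.1, 118. ]), array([41.7, 42.5]), 29.7)Traceback (most recent call last):
  File "<stdin>", line 4, in <module>
  File "h.py", line 29, in rect
    (c,s,a)=cv2.minAreaRect((P*1000).astype(np.float32));return np.round(c,1),np.round(s,1),round(a,1)
            ~~~~~~~~~~~~~~~^^^^^^^^^^^^^^^^^^^^^^^^^^^^^
cv2.error: OpenCV(4.12.0) /io/opencv/modules/imgproc/src/convhull.cpp:143: error: (-215:Assertion failed) total >= 0 && (depth == CV_32F || depth == CV_32S) in function 'convexHull'
```

```bash
sed -i "s/(105,120,50)/(100,80,40)/;s/(15,90,70)/(15,60,70)/" h.py
python3 - <<'E'
from h import *
p=shot('top')
def T(n,f):
    try: print(n,f())
    except Exception as e: print(n,'fail')
T('block',lambda:rect(plane(p,mask(p,'blue',(.488,.122),.045),.044)))
T('sqtray',lambda:rect(plane(p,mask(p,'blue',(.487,.365),.06),.008)))
T('sqtrayW',lambda:rect(plane(p,mask(p,'white',(.487,.365),.08),.004)))
T('hex',lambda:hexfit(plane(p,mask(p,'yellow',(.441,.02),.045),.044)))
T('hextray',lambda:hexfit(plane(p,mask(p,'yellow',(.659,.14),.06),.008)))
T('hextrayW',lambda:rect(plane(p,mask(p,'white',(.659,.14),.08),.004)))
circ=lambda P:cv2.minEnclosingCircle((P*1000).astype(np.float32))
T('disc',lambda:circ(plane(p,mask(p,'white',(.442,-.121),.04),.044)))
T('seat',lambda:circ(plane(p,mask(p,'red',(.659,-.136),.06),.01)))
T('plate',lambda:rect(plane(p,mask(p,'white',(.491,-.337),.12),.01)))
T('rib',lambda:rect(plane(p,mask(p,'orange',(.491,-.337),.06),.05)))
for n,xy in (('post1',(.64,-.07)),('post2',(.68,-.2))):
    T(n,lambda:rect(plane(p,mask(p,'white',xy,.05,.06),.058)))
from scipy.spatial.transform import Rotation as R
print(R.from_quat(sensors.read_state()['eef_rot']).as_matrix().round(3))
E
```

```text
block (array([487.3, 117.9]), array([44.8, 44.9]), 28.5)
sqtray (array([490. , 369.9]), array([67.3, 68.7]), 16.4)
sqtrayW (array([490.1, 370.7]), array([93.8, 93.3]), 16.0)
hex (array([441.5,  23.7]), np.float64(33.0), np.float64(47.6))
hextray (array([662.2, 140.8]), np.float64(48.5), np.float64(72.9))
hextrayW (array([662.7, 140.7]), array([92.8, 93.2]), 79.9)
disc ((440.8061828613281, -122.13886260986328), 22.491527557373047)
seat ((665.6235961914062, -134.76531982421875), 35.99516677856445)
plate (array([ 496.3, -345.9]), array([181.6,  63.1]), 87.4)
rib (array([ 496.4, -341.4]), array([58.2, 11.4]), 89.1)
post1 (array([643.1, -69.2]), array([24.9, 22.8]), 89.4)
post2 (array([ 688. , -202.3]), array([25.4, 23.1]), 89.6)
[[-0.909  0.417  0.   ]
 [ 0.417  0.909  0.   ]
 [-0.     0.    -1.   ]]
```

Request:
arm_command(
  steps=[
    {"slide": [0.028,-0.052,-0.01],"rot": [0,0,-4.6],"grip": 1},
    {"slide": [0.028,-0.052,-0.01],"rot": [0,0,-4.6],"grip": 1},
    {"slide": [0.028,-0.052,-0.01],"rot": [0,0,-4.6],"grip": 1},
    {"slide": [0.028,-0.052,-0.01],"rot": [0,0,-4.6],"grip": 1},
    {"slide": [0.028,-0.052,-0.01],"rot": [0,0,-4.6],"grip": 1},
    {"slide": [0.028,-0.052,-0.01],"rot": [0,0,-4.6],"grip": 1},
    {"slide": [0.028,-0.052,-0.01],"rot": [0,0,-4.6],"grip": 1},
    {"slide": [0.028,-0.052,-0.01],"rot": [0,0,-4.6],"grip": 1},
  ],
)

```text
time: 2.15
ee_pos: [0.4852, 0.1505, 0.1427]
eef_rot: [0.512, 0.859, 0.001, 0.0]
ft_force: [0.5, 0.6, 0.5]
width: 0.087
grip_force: 0.0
```

Request:
arm_command(
  steps=[
    {"slide": [0.002,-0.033,0],"grip": 1},
    {"grip": 1},
    {"grip": 1},
    {"grip": 1},
    {"grip": 1},
    {"grip": 1},
    {"grip": 1},
    {"grip": 1},
  ],
)

```text
schema error: expected keys rot, slide, grip
```

```bash
python3 - <<'E'
from h import *
p=shot('wrist','w1.png');s=sensors.read_state();print(s['ee_pos'])
print('block',rect(plane(p,mask(p,'blue',(.487,.118),.045,.044),.044)))
E
```

```text
[0.48791718 0.14195362 0.14158053]
block (array([484. , 125.1]), array([43.5, 55.3]), 28.9)
```

View pics/w1.png

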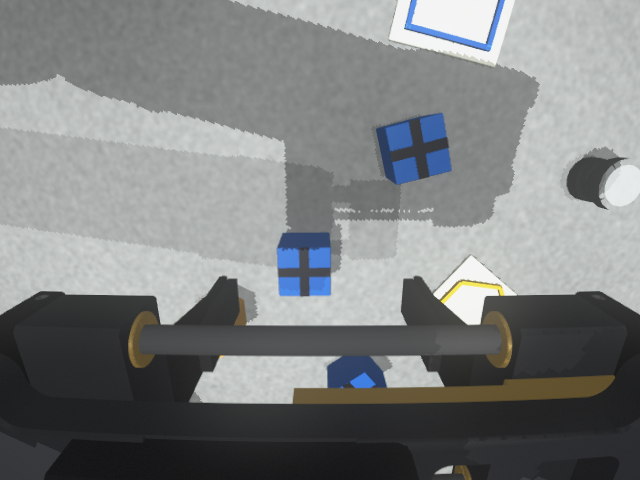

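Wrist view: the target block's top cross is at about (304, 271), between the fingers (gap 240-400), and a second block is at (415, 148). The top-camera estimate is confirmed to be close.

```bash
python3 - <<'E'
from h import *
p=shot('wrist');s=sensors.read_state();print(s['ee_pos'],s['joint_vel'])
print(at(p,304.5,271.5,.044), proj(p,[.4873,.1179,.044]))
E
```

```text
[0.48654168 0.14525255 0.14196768] [-0.05559105 -0.01166312 -0.09482267 -0.00944643 -0.02317822  0.01866224
 -0.03798346]
[0.48953908 0.11173298 0.044     ] [305.45614136 264.18955194]
```

Request:
arm_command(
  steps=[
    {"slide": [0,-0.03,0],"rot": [0,0,0],"grip": 1},
    {"slide": [0,0,0],"rot": [0,0,0],"grip": 1},
    {"slide": [0,0,0],"rot": [0,0,0],"grip": 1},
    {"slide": [0,0,-0.03],"rot": [0,0,0],"grip": 1},
    {"slide": [0,0,-0.02],"rot": [0,0,0],"grip": 1},
    {"slide": [0,0,0],"rot": [0,0,0],"grip": 1},
    {"slide": [0,0,0],"rot": [0,0,0],"grip": 1},
    {"slide": [0,0,0],"rot": [0,0,0],"grip": 1},
  ],
)

```text
time: 3.25
ee_pos: [0.485, 0.1227, 0.0935]
eef_rot: [0.511, 0.86, 0.001, 0.0]
ft_force: [0.9, 0.9, -0.1]
width: 0.087
grip_force: 0.0
```

```bash
cat >> h.py <<'E'
def topface(p,xy,r=.045,z=.044,c='blue'):
    # bright top only: fit by V threshold
    m=mask(p,c,xy,r,z);V=p['pixels'].max(2)
    t=cv2.threshold(V[m>0].reshape(-1,1),0,255,cv2.THRESH_OTSU)[0]
    return (m>0)&(V>t)
E
python3 - <<'E'
from h import *
s=sensors.read_state();p=shot('wrist','w2.png');print(s['ee_pos'])
P=plane(p,topface(p,(.487,.116)),.044);print(rect(P))
p=shot('top');print(rect(plane(p,mask(p,'blue',(.488,.122),.045),.044)))
E
```

```text
[0.48498325 0.12266273 0.09353525]
(array([487.2, 118.9]), array([43.4, 41.2]), 30.0)
(array([496.2, 102. ]), array([44. ,  8.4]), 28.9)
```

View pics/w2.png

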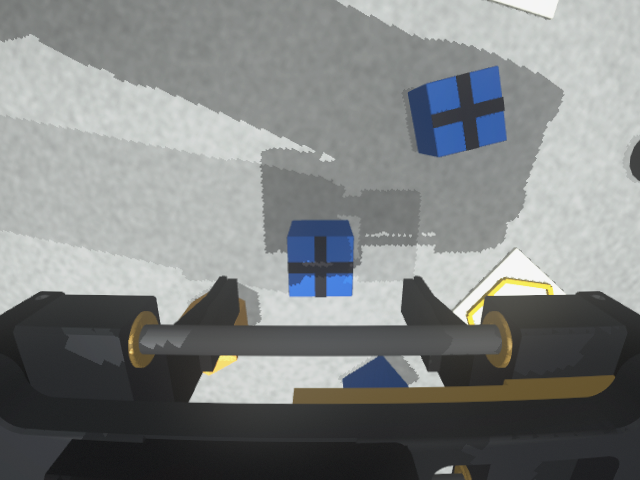

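Wrist view: the block top is centred at about (320, 265) between the fingers, and it agrees with the top camera to 1 mm. Descending and gripping.

Request:
arm_command(
  newtons=25,
  steps=[
    {"slide": [0.002,-0.004,-0.03],"rot": [0,0,0.7],"grip": 1},
    {"slide": [0,0,-0.03],"rot": [0,0,0],"grip": 1},
    {"slide": [0,0,-0.02],"rot": [0,0,0],"grip": 1},
    {"slide": [0,0,0],"rot": [0,0,0],"grip": 1},
    {"slide": [0,0,0],"rot": [0,0,0],"grip": 0.3},
    {"slide": [0,0,0],"rot": [0,0,0],"grip": 0.3},
    {"slide": [0,0,0],"rot": [0,0,0],"grip": 0.3},
    {"slide": [0,0,0],"rot": [0,0,0],"grip": 0.3},
  ],
)

```text
time: 4.35
ee_pos: [0.4866, 0.1183, 0.0129]
eef_rot: [0.505, 0.863, 0.0, 0.0]
ft_force: [0.2, 0.3, 0.2]
width: 0.055
grip_force: 0.0
```

Request:
arm_command(
  newtons=25,
  steps=[
    {"slide": [0,0,0],"rot": [0,0,0],"grip": 0.3},
    {"slide": [0,0,0],"rot": [0,0,0],"grip": 0.3},
    {"slide": [0,0,0],"rot": [0,0,0],"grip": 0.3},
    {"slide": [0,0,0.03],"rot": [0,0,0],"grip": 0.3},
    {"slide": [0,0,0.05],"rot": [0,0,0],"grip": 0.3},
    {"slide": [0,0,0.03],"rot": [0,0,0],"grip": 0.3},
    {"slide": [0,0.03,0],"rot": [0,0,-3],"grip": 0.3},
    {"slide": [0,0.04,0],"rot": [0,0,-3],"grip": 0.3},
  ],
)

```text
time: 5.35
ee_pos: [0.4865, 0.188, 0.1228]
eef_rot: [0.552, 0.834, 0.0, 0.0]
ft_force: [0.3, 0.6, -2.0]
width: 0.0436
grip_force: 25.0
```

Request:
arm_command(
  steps=[
    {"slide": [0.001,0.045,0],"rot": [0,0,-2],"grip": 0.3},
    {"slide": [0.001,0.05,0],"rot": [0,0,-2],"grip": 0.3},
    {"slide": [0.001,0.05,0],"rot": [0,0,-2],"grip": 0.3},
    {"slide": [0,0.037,0],"rot": [0,0,-1],"grip": 0.3},
    {"slide": [0,0,-0.03],"rot": [0,0,0],"grip": 0.3},
    {"slide": [0,0,-0.03],"rot": [0,0,0],"grip": 0.3},
    {"slide": [0,0,0],"rot": [0,0,0],"grip": 0.3},
    {"slide": [0,0,0],"rot": [0,0,0],"grip": 0.3},
  ],
)

```text
time: 6.35
ee_pos: [0.4899, 0.3703, 0.0635]
eef_rot: [0.6, 0.8, 0.0, 0.0]
ft_force: [-0.5, -0.2, -2.0]
width: 0.0442
grip_force: 25.0
```

```bash
python3 - <<'E'
from h import *
s=sensors.read_state();print(s['ee_pos'],s['eef_rot'],s['width'])
p=shot('side','s1.png');cv2.imwrite('pics/s1c.png',cv2.resize(p['pixels'][340:480,230:430,::-1],None,fx=3,fy=3))
E
```

```text
[0.48985933 0.37031426 0.06354427] [5.99998712e-01 8.00000848e-01 4.16845447e-04 1.23633508e-04] 0.04422239733950321
```

View pics/s1c.png

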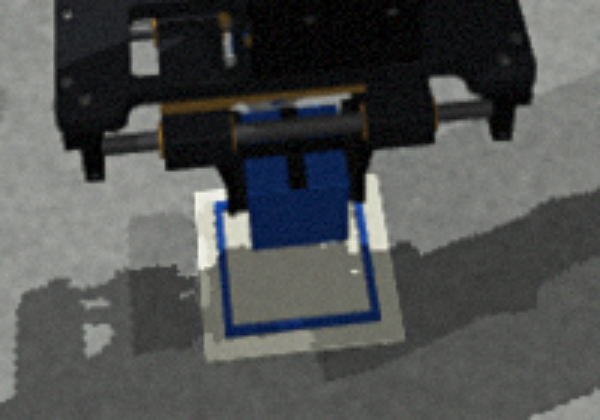

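The side crop shows the block held above the square tray, square to the blue rim and on its centre. Lowering.

Request:
arm_command(
  steps=[
    {"slide": [0,0,-0.025],"rot": [0,0,0],"grip": 0.3},
    {"slide": [0,0,-0.015],"rot": [0,0,0],"grip": 0.3},
    {"slide": [0,0,-0.005],"rot": [0,0,0],"grip": 0.3},
    {"slide": [0,0,-0.001],"rot": [0,0,0],"grip": 0.3},
    {"slide": [0,0,0],"rot": [0,0,0],"grip": 0.3},
    {"slide": [0,0,0],"rot": [0,0,0],"grip": 1},
    {"slide": [0,0,0],"rot": [0,0,0],"grip": 1},
    {"slide": [0,0,0],"rot": [0,0,0],"grip": 1},
  ],
)

```text
time: 7.4
ee_pos: [0.4896, 0.3703, 0.0169]
eef_rot: [0.6, 0.8, 0.0, 0.0]
ft_force: [0.3, 0.1, -0.3]
width: 0.0658
grip_force: 0.0
```

Request:
arm_command(
  steps=[
    {"slide": [0,0,0],"rot": [0,0,0],"grip": 1},
    {"slide": [0,0,0.03],"rot": [0,0,0],"grip": 1},
    {"slide": [0,0,0.05],"rot": [0,0,0],"grip": 1},
    {"slide": [0,0,0.03],"rot": [0,0,0],"grip": 1},
    {"slide": [-0.006,-0.045,0],"rot": [0,0,4],"grip": 1},
    {"slide": [-0.006,-0.05,0],"rot": [0,0,4],"grip": 1},
    {"slide": [-0.006,-0.05,0],"rot": [0,0,4],"grip": 1},
    {"slide": [-0.006,-0.05,0],"rot": [0,0,4.5],"grip": 1},
  ],
)

```text
time: 8.4
ee_pos: [0.4652, 0.1736, 0.1267]
eef_rot: [0.478, 0.878, 0.0, 0.0]
ft_force: [1.0, 0.0, 0.6]
width: 0.0867
grip_force: 0.0
```

Request:
arm_command(
  steps=[
    {"slide": [-0.006,-0.05,0],"rot": [0,0,0],"grip": 1},
    {"slide": [-0.006,-0.05,0],"rot": [0,0,0],"grip": 1},
    {"slide": [-0.006,-0.04,0],"rot": [0,0,0],"grip": 1},
    {"slide": [-0.006,-0.01,0],"rot": [0,0,0],"grip": 1},
    {"slide": [0,0,-0.03],"rot": [0,0,0],"grip": 1},
    {"slide": [0,0,0],"rot": [0,0,0],"grip": 1},
    {"slide": [0,0,0],"rot": [0,0,0],"grip": 1},
    {"slide": [0,0,0],"rot": [0,0,0],"grip": 1},
  ],
)

```text
time: 9.4
ee_pos: [0.442, 0.0256, 0.0974]
eef_rot: [0.479, 0.878, 0.0, 0.0]
ft_force: [-0.0, -0.3, -0.3]
width: 0.0872
grip_force: 0.0
```

```bash
python3 - <<'E'
from h import *
s=sensors.read_state();print(s['ee_pos'],s['eef_rot'],s['width'])
p=shot('wrist','w3.png')
print(hexfit(plane(p,topface(p,(.4415,.0237),c='yellow'),.044)))
p=shot('top');print(rect(plane(p,mask(p,'blue',(.490,.37),.04,.048),.048)),rect(plane(p,mask(p,'blue',(.490,.37),.06,.048),.008)))
E
```

```text
[0.44202786 0.02563729 0.09744743] [4.78641762e-01 8.78010035e-01 4.82210291e-04 4.57262454e-04] 0.08717474058390902
(array([451.6,  20.2]), np.float64(32.0), np.float64(33.5))
(array([489.7, 364.2]), array([59.2, 51.8]), 16.4) (array([489.8, 370.7]), array([67.3, 70.4]), 16.4)
```

View pics/w3.png

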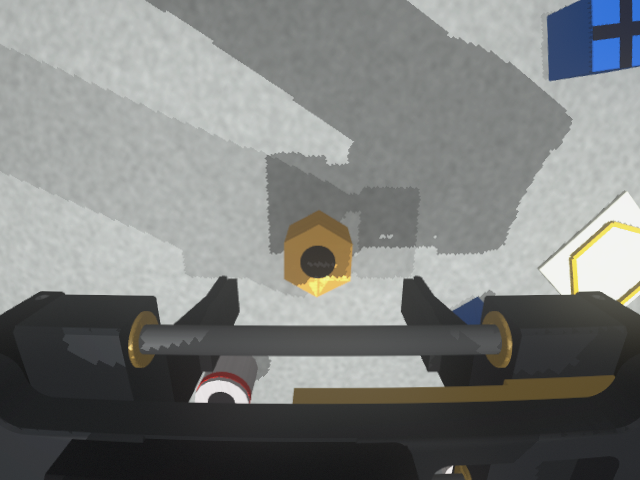

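Wrist view: the hex sits between the fingers, bore at (317, 262), with its flats parallel to the pads. Gripping.

Request:
arm_command(
  newtons=30,
  steps=[
    {"slide": [0,-0.002,-0.03],"rot": [0,0,0],"grip": 1},
    {"slide": [0,0,-0.03],"rot": [0,0,0],"grip": 1},
    {"slide": [0,0,-0.0245],"rot": [0,0,0],"grip": 0.6},
    {"slide": [0,0,0],"rot": [0,0,0],"grip": 0.3},
    {"slide": [0,0,0],"rot": [0,0,0],"grip": 0.3},
    {"slide": [0,0,0],"rot": [0,0,0],"grip": 0.3},
    {"slide": [0,0,0],"rot": [0,0,0],"grip": 0.3},
    {"slide": [0,0,0],"rot": [0,0,0],"grip": 0.3},
  ],
)

```text
time: 10.5
ee_pos: [0.442, 0.0233, 0.0129]
eef_rot: [0.479, 0.878, 0.001, 0.0]
ft_force: [-1.6, -0.2, 8.1]
width: 0.0459
grip_force: 29.8
```

Request:
arm_command(
  steps=[
    {"slide": [0,0,0],"rot": [0,0,0],"grip": 0.3},
    {"slide": [0,0,0.03],"rot": [0,0,0],"grip": 0.3},
    {"slide": [0,0,0.05],"rot": [0,0,0],"grip": 0.3},
    {"slide": [0,0,0.03],"rot": [0,0,0],"grip": 0.3},
    {"slide": [0.03,0.016,0],"rot": [0,0,4],"grip": 0.3},
    {"slide": [0.04,0.021,0],"rot": [0,0,4],"grip": 0.3},
    {"slide": [0.04,0.021,0],"rot": [0,0,4],"grip": 0.3},
    {"slide": [0.04,0.021,0],"rot": [0,0,4],"grip": 0.3},
  ],
)

```text
time: 11.5
ee_pos: [0.592, 0.1029, 0.1214]
eef_rot: [0.351, 0.936, -0.0, -0.001]
ft_force: [0.4, -0.2, -4.2]
width: 0.0459
grip_force: 29.8
```

Request:
arm_command(
  steps=[
    {"slide": [0.04,0.021,0],"rot": [0,0,1],"grip": 0.3},
    {"slide": [0.0305,0.0165,0],"rot": [0,0,0],"grip": 0.3},
    {"slide": [0,0,0],"rot": [0,0,0],"grip": 0.3},
    {"slide": [0,0,-0.03],"rot": [0,0,0],"grip": 0.3},
    {"slide": [0,0,-0.03],"rot": [0,0,0],"grip": 0.3},
    {"slide": [0,0,-0.015],"rot": [0,0,0],"grip": 0.3},
    {"slide": [0,0,0],"rot": [0,0,0],"grip": 0.3},
    {"slide": [0,0,0],"rot": [0,0,0],"grip": 0.3},
  ],
)

```text
time: 12.5
ee_pos: [0.6626, 0.1397, 0.0484]
eef_rot: [0.344, 0.939, 0.001, 0.001]
ft_force: [-0.3, -0.8, -4.5]
width: 0.0458
grip_force: 29.8
```

```bash
python3 - <<'E'
from h import *
p=shot('side');cv2.imwrite('pics/s2c.png',cv2.resize(p['pixels'][230:350,190:360,::-1],None,fx=3,fy=3))
E
```

```text
(no output)
```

View pics/s2c.png

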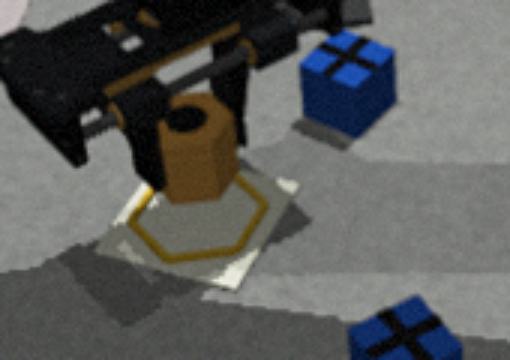

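The side crop shows the hexagon over the yellow rim, on centre and turned to match. Lowering it, then going to the disc.

Request:
arm_command(
  steps=[
    {"slide": [0,0.001,-0.015],"rot": [0,0,0],"grip": 0.3},
    {"slide": [0,0,-0.01],"rot": [0,0,0],"grip": 0.3},
    {"slide": [0,0,-0.0065],"rot": [0,0,0],"grip": 0.3},
    {"slide": [0,0,0],"rot": [0,0,0],"grip": 0.3},
    {"slide": [0,0,0],"rot": [0,0,0],"grip": 0.3},
    {"slide": [0,0,0],"rot": [0,0,0],"grip": 1},
    {"slide": [0,0,0],"rot": [0,0,0],"grip": 1},
    {"slide": [0,0,0],"rot": [0,0,0],"grip": 1},
  ],
)

```text
time: 13.55
ee_pos: [0.6621, 0.1408, 0.0156]
eef_rot: [0.344, 0.939, 0.0, 0.0]
ft_force: [-0.0, -1.0, -0.6]
width: 0.0678
grip_force: 0.0
```

Request:
arm_command(
  steps=[
    {"slide": [0,0,0],"rot": [0,0,0],"grip": 1},
    {"slide": [0,0,0.03],"rot": [0,0,0],"grip": 1},
    {"slide": [0,0,0.05],"rot": [0,0,0],"grip": 1},
    {"slide": [0,0,0.03],"rot": [0,0,0],"grip": 1},
    {"slide": [-0.03,-0.034,0],"rot": [0,0,-5],"grip": 1},
    {"slide": [-0.03,-0.036,0],"rot": [0,0,-5],"grip": 1},
    {"slide": [-0.03,-0.036,0],"rot": [0,0,-5],"grip": 1},
    {"slide": [-0.03,-0.036,0],"rot": [0,0,-5],"grip": 1},
  ],
)

```text
time: 14.55
ee_pos: [0.541, -0.0025, 0.1257]
eef_rot: [0.503, 0.864, 0.0, 0.0]
ft_force: [0.1, -1.4, -0.3]
width: 0.0874
grip_force: 0.0
```

Request:
arm_command(
  steps=[
    {"slide": [-0.03,-0.036,0],"rot": [0,0,-5],"grip": 1},
    {"slide": [-0.03,-0.036,0],"rot": [0,0,-6],"grip": 1},
    {"slide": [-0.03,-0.036,0],"rot": [0,0,0],"grip": 1},
    {"slide": [-0.0115,-0.013,0],"rot": [0,0,0],"grip": 1},
    {"slide": [0,0,-0.03],"rot": [0,0,0],"grip": 1},
    {"slide": [0,0,0],"rot": [0,0,0],"grip": 1},
    {"slide": [0,0,0],"rot": [0,0,0],"grip": 1},
    {"slide": [0,0,0],"rot": [0,0,0],"grip": 1},
  ],
)

```text
time: 15.55
ee_pos: [0.4412, -0.1221, 0.0964]
eef_rot: [0.582, 0.813, 0.0, 0.001]
ft_force: [-0.8, 1.2, 0.0]
width: 0.0872
grip_force: 0.0
```

```bash
python3 - <<'E'
from h import *
p=shot('wrist','w4.png');a=sensors.read_state()['ee_pos'];print(a)
g=cv2.medianBlur(cv2.cvtColor(p['pixels'],cv2.COLOR_RGB2GRAY),5)
# bore: dark blob near disc centre
m=((g<70)&(mask(p,'dark',(.441,-.122),.018,.044)>0)).astype(np.uint8)
print(proj(p,[.441,-.122,.044]),plane(p,m,.044).mean(0),m.sum())
p=shot('top');print(hexfit(plane(p,mask(p,'yellow',(.662,.14),.038,.048),.048)))
E
```

```text
[ 0.44110749 -0.12216055  0.09632893]
[319.40748361 260.26169304] [ 0.44201046 -0.11882174] 490
(array([661.1, 138.3]), np.float64(49.5), np.float64(62.3))
```

Request:
arm_command(
  newtons=30,
  steps=[
    {"slide": [0,0.001,-0.03],"rot": [0,0,0],"grip": 1},
    {"slide": [0,0,-0.03],"rot": [0,0,0],"grip": 1},
    {"slide": [0,0,-0.0235],"rot": [0,0,0],"grip": 0.6},
    {"slide": [0,0,0],"rot": [0,0,0],"grip": 0.3},
    {"slide": [0,0,0],"rot": [0,0,0],"grip": 0.3},
    {"slide": [0,0,0],"rot": [0,0,0],"grip": 0.3},
    {"slide": [0,0,0],"rot": [0,0,0],"grip": 0.3},
    {"slide": [0,0,0],"rot": [0,0,0],"grip": 0.3},
  ],
)

```text
time: 16.65
ee_pos: [0.4412, -0.1213, 0.0128]
eef_rot: [0.582, 0.813, 0.001, 0.001]
ft_force: [-1.2, 0.8, 7.7]
width: 0.0434
grip_force: 30.0
```

Request:
arm_command(
  steps=[
    {"slide": [0,0,0],"rot": [0,0,0],"grip": 0.3},
    {"slide": [0,0,0.03],"rot": [0,0,0],"grip": 0.3},
    {"slide": [0,0,0.05],"rot": [0,0,0],"grip": 0.3},
    {"slide": [0,0,0.05],"rot": [0,0,0],"grip": 0.3},
    {"slide": [0.04,-0.0025,0],"rot": [0,0,0],"grip": 0.3},
    {"slide": [0.05,-0.003,0],"rot": [0,0,0],"grip": 0.3},
    {"slide": [0.05,-0.003,0],"rot": [0,0,0],"grip": 0.3},
    {"slide": [0.05,-0.003,0],"rot": [0,0,0],"grip": 0.3},
  ],
)

```text
time: 17.65
ee_pos: [0.6315, -0.1324, 0.1412]
eef_rot: [0.582, 0.813, -0.0, -0.001]
ft_force: [-0.3, -0.1, -3.7]
width: 0.0435
grip_force: 30.0
```

Request:
arm_command(
  steps=[
    {"slide": [0.034,-0.003,0],"rot": [0,0,0],"grip": 0.3},
    {"slide": [0,0,0],"rot": [0,0,0],"grip": 0.3},
    {"slide": [0,0,-0.03],"rot": [0,0,0],"grip": 0.3},
    {"slide": [0,0,-0.04],"rot": [0,0,0],"grip": 0.3},
    {"slide": [0,0,-0.02],"rot": [0,0,0],"grip": 0.3},
    {"slide": [0,0,0],"rot": [0,0,0],"grip": 0.3},
    {"slide": [0,0,0],"rot": [0,0,0],"grip": 0.3},
    {"slide": [0,0,0],"rot": [0,0,0],"grip": 0.3},
  ],
)

```text
time: 18.65
ee_pos: [0.6653, -0.136, 0.0537]
eef_rot: [0.582, 0.813, 0.001, 0.001]
ft_force: [-0.7, -0.3, -4.0]
width: 0.0434
grip_force: 30.0
```

```bash
python3 - <<'E'
from h import *
p=shot('side');cv2.imwrite('pics/s3c.png',cv2.resize(p['pixels'][130:270,210:360,::-1],None,fx=4,fy=4))
E
```

```text
(no output)
```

View pics/s3c.png

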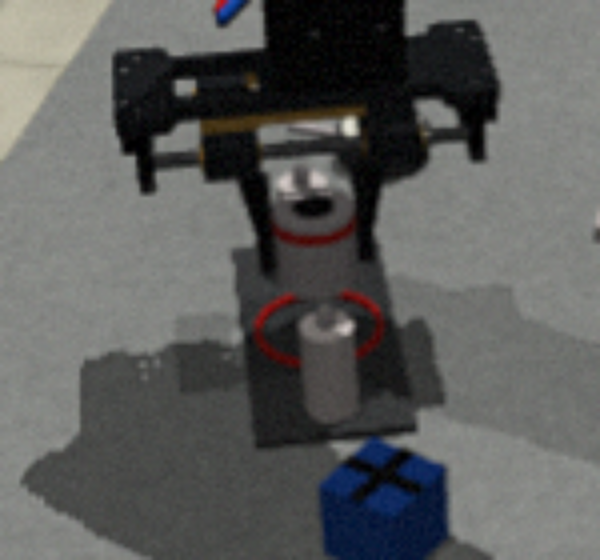

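The side crop shows the disc over the red seat, on centre, with the fingers along the stand's x and clear of the posts. Lowering it, then heading to the plate.

Request:
arm_command(
  steps=[
    {"slide": [0,0,-0.015],"rot": [0,0,0],"grip": 0.3},
    {"slide": [0,0,-0.012],"rot": [0,0,0],"grip": 0.3},
    {"slide": [0,0,-0.007],"rot": [0,0,0],"grip": 0.3},
    {"slide": [0,0,-0.001],"rot": [0,0,0],"grip": 0.3},
    {"slide": [0,0,0],"rot": [0,0,0],"grip": 0.3},
    {"slide": [0,0,0],"rot": [0,0,0],"grip": 1},
    {"slide": [0,0,0],"rot": [0,0,0],"grip": 1},
    {"slide": [0,0,0],"rot": [0,0,0],"grip": 1},
  ],
)

```text
time: 19.7
ee_pos: [0.6645, -0.1358, 0.0169]
eef_rot: [0.582, 0.813, 0.0, 0.0]
ft_force: [1.1, -0.2, -0.7]
width: 0.0658
grip_force: 0.0
```

Request:
arm_command(
  steps=[
    {"slide": [0,0,0],"rot": [0,0,0],"grip": 1},
    {"slide": [0,0,0.03],"rot": [0,0,0],"grip": 1},
    {"slide": [0,0,0.05],"rot": [0,0,0],"grip": 1},
    {"slide": [0,0,0.05],"rot": [0,0,0],"grip": 1},
    {"slide": [-0.025,-0.031,0],"rot": [0,0,-5],"grip": 1},
    {"slide": [-0.032,-0.04,0],"rot": [0,0,-5],"grip": 1},
    {"slide": [-0.032,-0.04,0],"rot": [0,0,-5],"grip": 1},
    {"slide": [-0.032,-0.04,0],"rot": [0,0,-6],"grip": 1},
  ],
)

```text
time: 20.7
ee_pos: [0.5423, -0.2879, 0.1472]
eef_rot: [0.722, 0.692, 0.0, 0.0]
ft_force: [-0.5, 0.6, 0.5]
width: 0.0871
grip_force: 0.0
```

Request:
arm_command(
  steps=[
    {"slide": [-0.032,-0.04,0],"rot": [0,0,0],"grip": 1},
    {"slide": [-0.016,-0.019,0],"rot": [0,0,0],"grip": 1},
    {"slide": [0,0,0],"rot": [0,0,0],"grip": 1},
    {"slide": [0,0,0],"rot": [0,0,0],"grip": 1},
    {"slide": [0,0,0],"rot": [0,0,0],"grip": 1},
    {"slide": [0,0,0],"rot": [0,0,0],"grip": 1},
    {"slide": [0,0,0],"rot": [0,0,0],"grip": 1},
    {"slide": [0,0,0],"rot": [0,0,0],"grip": 1},
  ],
)

```text
time: 21.7
ee_pos: [0.4955, -0.3457, 0.1471]
eef_rot: [0.721, 0.693, 0.0, 0.0]
ft_force: [-0.1, -0.1, -0.3]
width: 0.0871
grip_force: 0.0
```

```bash
python3 - <<'E'
from h import *
p=shot('wrist','w5.png');a=sensors.read_state();print(a['ee_pos'],a['eef_rot'])
for q in ([.4963,-.3459,.05],[.4963+.07*np.cos(np.radians(87.4)),-.3459+.07,.01],[.4963-.0032,-.3459-.07,.01]): print(proj(p,q))
p=shot('top','t5.png')
E
```

```text
[ 0.49549363 -0.34574726  0.14708987] [7.20651415e-01 6.93297580e-01 3.84183812e-05 3.82589825e-05]
[320.98622119 240.64127479]
[321.37547191 148.3397534 ]
[320.40380962 296.45179484]
```

View pics/w5.png

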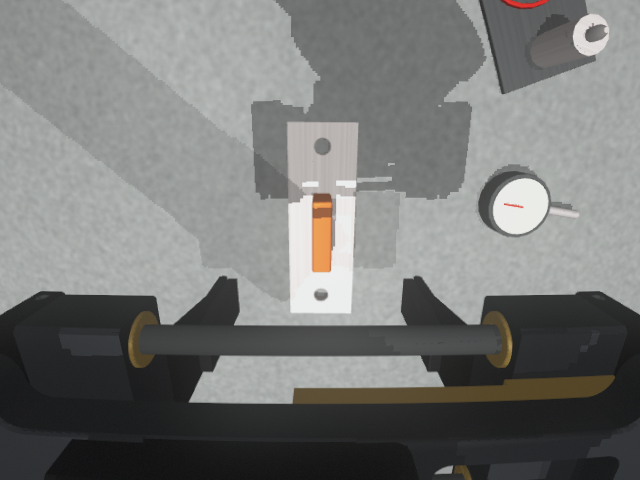

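Wrist view: the plate is aligned with the pads, holes at (322, 146) and (320, 295), rib at (321, 235), and the dial is off to the right. Gripping the rib.

Request:
arm_command(
  newtons=45,
  steps=[
    {"slide": [0.0005,0.001,-0.04],"rot": [0,0,0],"grip": 1},
    {"slide": [0,0,-0.04],"rot": [0,0,0],"grip": 0.8},
    {"slide": [0,0,-0.035],"rot": [0,0,0],"grip": 0.5},
    {"slide": [0,0,-0.015],"rot": [0,0,0],"grip": 0.4},
    {"slide": [0,0,0],"rot": [0,0,0],"grip": 0.05},
    {"slide": [0,0,0],"rot": [0,0,0],"grip": 0.05},
    {"slide": [0,0,0],"rot": [0,0,0],"grip": 0.05},
    {"slide": [0,0,0],"rot": [0,0,0],"grip": 0.05},
  ],
)

```text
time: 22.8
ee_pos: [0.4964, -0.345, 0.0178]
eef_rot: [0.721, 0.693, 0.0, 0.001]
ft_force: [0.4, 0.4, -0.6]
width: 0.0247
grip_force: 0.0
```

Request:
arm_command(
  steps=[
    {"slide": [0,0,0],"rot": [0,0,0],"grip": 0.05},
    {"slide": [0,0,0],"rot": [0,0,0],"grip": 0.05},
    {"slide": [0,0,0],"rot": [0,0,0],"grip": 0.05},
    {"slide": [0,0,0.01],"rot": [0,0,0],"grip": 0.05},
    {"slide": [0,0,0.03],"rot": [0,0,0],"grip": 0.05},
    {"slide": [0,0,0.04],"rot": [0,0,0],"grip": 0.05},
    {"slide": [0,0,0.04],"rot": [0,0,0],"grip": 0.05},
    {"slide": [0,0,0.02],"rot": [0,0,0],"grip": 0.05},
  ],
)

```text
time: 23.8
ee_pos: [0.4961, -0.3453, 0.1591]
eef_rot: [0.721, 0.693, 0.0, 0.001]
ft_force: [-0.6, -0.0, -3.3]
width: 0.0156
grip_force: 45.0
```

```bash
python3 - <<'E'
from h import *
from scipy.spatial.transform import Rotation as R
p=shot('wrist');s=sensors.read_state();a=np.deg2rad(18.64)
Tt=np.eye(4);Tt[:3,:3]=R.from_quat(s['eef_rot']).as_matrix();Tt[:3,3]=s['ee_pos']
C=np.linalg.inv(Tt)@np.array(p['pose']);print(C.round(4).tolist())
u=np.array([-.3197,.9475,0])
for d,z in ((.18,.16),(.18,.2),(.15,.25),(.2,.22)):
    N=np.eye(4);N[:3,:3]=R.from_euler('z',21.2,degrees=True).as_matrix()@Tt[:3,:3];N[:3,3]=np.array([.6655,-.1358,z])-d*u
    q=dict(p);q['pose']=N@C
    print(d,z,N[:3,3].round(3),[proj(q,np.array([.6655,-.1358,.072])+k*u).round() for k in (.07,-.07)], proj(q,N[:3,3]+u*.09-[0,0,.01]))
E
```

```text
[[-0.0015, -0.9547, -0.2976, 0.0831], [1.0, -0.0007, -0.0029, -0.0002], [0.0025, -0.2976, 0.9547, -0.1602], [0.0, 0.0, 0.0, 1.0]]
0.18 0.16 [ 0.723 -0.306  0.16 ] [array([ 323., -147.]), array([321.,  92.])] [322.08648706 117.88072   ]
0.18 0.2 [ 0.723 -0.306  0.2  ] [array([ 322., -106.]), array([321.,  98.])] [322.08648706 117.88072   ]
0.15 0.25 [ 0.713 -0.278  0.25 ] [array([321., -30.]), array([321., 136.])] [322.08648706 117.88072   ]
0.2 0.22 [ 0.729 -0.325  0.22 ] [array([ 322., -118.]), array([321.,  75.])] [322.08648706 117.88072   ]
```

Request:
arm_command(
  steps=[
    {"slide": [0.04,0.005,0],"rot": [0,0,4],"grip": 0.05},
    {"slide": [0.04,0.005,0],"rot": [0,0,4],"grip": 0.05},
    {"slide": [0.04,0.005,0],"rot": [0,0,4],"grip": 0.05},
    {"slide": [0.04,0.005,0],"rot": [0,0,4],"grip": 0.05},
    {"slide": [0.04,0.005,0],"rot": [0,0,4],"grip": 0.05},
    {"slide": [0.03,0.0045,0],"rot": [0,0,1.2],"grip": 0.05},
    {"slide": [0,0,0],"rot": [0,0,0],"grip": 0.05},
    {"slide": [0,0,0],"rot": [0,0,0],"grip": 0.05},
  ],
)

```text
time: 24.85
ee_pos: [0.7248, -0.3158, 0.1553]
eef_rot: [0.581, 0.814, -0.001, -0.001]
ft_force: [-0.5, -0.7, -2.2]
width: 0.0159
grip_force: 45.0
```

Request:
arm_command(
  steps=[
    {"slide": [0,0,0],"rot": [0,0,0],"grip": 0.05},
    {"slide": [0,0,0],"rot": [0,0,0],"grip": 0.05},
    {"slide": [0,0,0],"rot": [0,0,0],"grip": 0.05},
    {"slide": [0,0,0],"rot": [0,0,0],"grip": 0.05},
    {"slide": [0,0,0],"rot": [0,0,0],"grip": 0.05},
    {"slide": [0,0,0],"rot": [0,0,0],"grip": 0.05},
    {"slide": [0,0,0],"rot": [0,0,0],"grip": 0.05},
    {"slide": [0,0,0],"rot": [0,0,0],"grip": 0.05},
  ],
)

```text
time: 25.85
ee_pos: [0.7259, -0.3153, 0.1571]
eef_rot: [0.581, 0.814, 0.0, 0.0]
ft_force: [0.5, 0.1, -2.6]
width: 0.0159
grip_force: 45.0
```

```bash
python3 - <<'E'
from h import *
import pickle
p=shot('wrist','w6.png');s=sensors.read_state();print(s['ee_pos'],s['eef_rot']);pickle.dump((p,s),open('w6.pkl','wb'))
cv2.imwrite('pics/w6c.png',cv2.resize(p['pixels'][20:280,220:420,::-1],None,fx=3,fy=2.3*1))
E
```

```text
[ 0.72591585 -0.31534447  0.15709237] [5.80886430e-01 8.13984615e-01 3.01767695e-05 2.56843805e-05]
```

View pics/w6c.png

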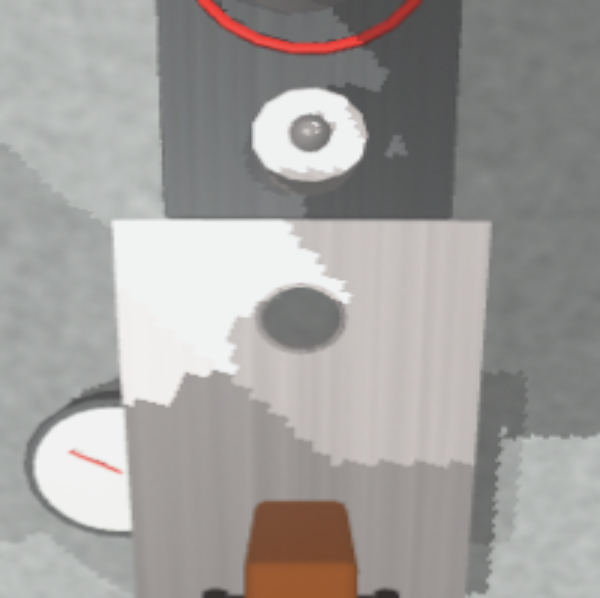

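The crop shows the near post, with its shoulder centred at about (310, 135), and the plate's near hole at (301, 319), both clear. Measuring them in the tool frame.

```bash
cat >> h.py <<'E'
def blob(img,uv,win,sel):
    u,v=map(int,uv);w=img[v-win:v+win,u-win:u+win]
    m=sel(w).astype(np.uint8);n,l,st,c=cv2.connectedComponentsWithStats(m)
    k=min((i for i in range(1,n) if st[i,4]>60),key=lambda i:np.hypot(*(c[i]-win)))
    cs,_=cv2.findContours((l==k).astype(np.uint8),0,1);cc=max(cs,key=cv2.contourArea)
    e=cv2.fitEllipse(cv2.convexHull(cc));return np.array(e[0])+[u-win,v-win],np.round(e[1],1)
def tool(p,s,uv,z):
    from scipy.spatial.transform import Rotation as R
    return R.from_quat(s['eef_rot']).as_matrix().T@(at(p,*uv,z)-np.array(s['ee_pos']))
E
python3 - <<'E'
from h import *
import pickle
p,s=pickle.load(open('w6.pkl','rb'));g=cv2.cvtColor(p['pixels'],cv2.COLOR_RGB2GRAY)
tz=s['ee_pos'][2]
print(g[158,320],g[158,300],g[158,345],g[130,270],g[130,350])
h,e1=blob(g,(320,158),22,lambda w:w<140);print('hole',h,e1,tool(p,s,h,tz-.0072)*1000)
q,e2=blob(g,(323,79),30,lambda w:w>165);print('post',q,e2,tool(p,s,q,.058)*1000, at(p,*q,.058))
# pin blob (dark within the white)
t,e3=blob(g,(323,77),12,lambda w:w<165);print('pin',t,e3,tool(p,s,t,.068)*1000)
E
```

```text
118 198 192 242 195
hole [320.42231369 158.06675148] [26.3 27.6] [70.87861851  0.51411872  7.19956185]
post [322.44265747  78.0639286 ] [38.3 40.3] [120.39877269   2.09462556  99.09172611] [ 0.68875759 -0.20080458  0.058     ]
pin [323.13490486  77.33809471] [13.5 16.1] [119.41940822   2.49995505  89.0917647 ]
```

Request:
arm_command(
  steps=[
    {"slide": [-0.0114,0.0331,0],"rot": [0,0,0],"grip": 0.05},
    {"slide": [-0.0114,0.0331,0],"rot": [0,0,0],"grip": 0.05},
    {"slide": [-0.0114,0.0331,0],"rot": [0,0,0],"grip": 0.05},
    {"slide": [-0.0113,0.0331,0],"rot": [0,0,0],"grip": 0.05},
    {"slide": [0,0,0],"rot": [0,0,0],"grip": 0.05},
    {"slide": [0,0,0],"rot": [0,0,0],"grip": 0.05},
    {"slide": [0,0,0],"rot": [0,0,0],"grip": 0.05},
    {"slide": [0,0,0],"rot": [0,0,0],"grip": 0.05},
  ],
)

```text
time: 26.9
ee_pos: [0.6803, -0.184, 0.1569]
eef_rot: [0.581, 0.814, -0.0, 0.0]
ft_force: [-1.1, -0.1, -3.5]
width: 0.0153
grip_force: 45.0
```

Request:
arm_command(
  steps=[
    {"slide": [0,0,0],"rot": [0,0,0],"grip": 0.05},
    {"slide": [0,0,0],"rot": [0,0,0],"grip": 0.05},
    {"slide": [0,0,0],"rot": [0,0,0],"grip": 0.05},
    {"slide": [0,0,0],"rot": [0,0,0],"grip": 0.05},
    {"slide": [0,0,0],"rot": [0,0,0],"grip": 0.05},
    {"slide": [0,0,0],"rot": [0,0,0],"grip": 0.05},
    {"slide": [0,0,0],"rot": [0,0,0],"grip": 0.05},
    {"slide": [0,0,0],"rot": [0,0,0],"grip": 0.05},
  ],
)

```text
time: 27.9
ee_pos: [0.6804, -0.1829, 0.1571]
eef_rot: [0.581, 0.814, 0.0, 0.0]
ft_force: [-0.6, 0.3, -3.1]
width: 0.0155
grip_force: 45.0
```

```bash
python3 - <<'E'
from h import *
import pickle
p=shot('wrist','w7.png');s=sensors.read_state();print(s['ee_pos'],s['eef_rot']);pickle.dump((p,s),open('w7.pkl','wb'))
g=cv2.cvtColor(p['pixels'],cv2.COLOR_RGB2GRAY);tz=s['ee_pos'][2]
for n,uv,win,f,z in (('hole',(320,158),22,lambda w:w<140,tz-.0072),('post',(323,79),30,lambda w:w>165,.058),('pin',(323,77),12,lambda w:w<165,.068)):
    try: h,e=blob(g,uv,win,f);print(n,h,e,tool(p,s,h,z)*1000,at(p,*h,z))
    except Exception as ex: print(n,ex)
cv2.imwrite('pics/w7c.png',cv2.resize(p['pixels'][20:280,220:420,::-1],None,fx=3,fy=2.3*1))
E
```

```text
[ 0.68041515 -0.18292237  0.15706854] [5.80870076e-01 8.13996286e-01 3.10422297e-05 1.28661899e-05]
hole [320.18238258 157.73721695] [26.7 28.2] [71.0197776   0.39633679  7.20109957] [ 0.65769615 -0.11563322  0.14986854]
post [317.62063789  65.67354965] [45.3 68. ] [128.58101559  -1.30054664  99.0704028 ] [ 0.63737897 -0.06174884  0.058     ]
pin [323.53757     77.43896866] [13.3 15.6] [119.34255008   2.77917488  89.07053027] [ 0.64424056 -0.06915892  0.068     ]
```

View pics/w7c.png

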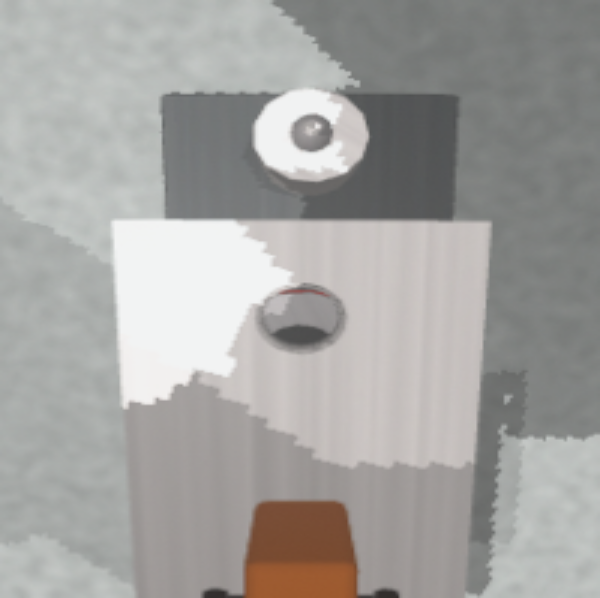

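The near post looks the same as before: the pin moves by 0.3 mm over 140 mm, so the angle is good to 0.1°. Moving over the pins and lowering to just above their tips for a direct check through the hole.

Request:
arm_command(
  steps=[
    {"slide": [-0.007,0.024,0],"rot": [0,0,0],"grip": 0.05},
    {"slide": [-0.0075,0.0234,0],"rot": [0,0,0],"grip": 0.05},
    {"slide": [0,0,0],"rot": [0,0,0],"grip": 0.05},
    {"slide": [0,0,-0.02],"rot": [0,0,0],"grip": 0.05},
    {"slide": [0,0,-0.02],"rot": [0,0,0],"grip": 0.05},
    {"slide": [0,0,-0.02],"rot": [0,0,0],"grip": 0.05},
    {"slide": [0,0,0],"rot": [0,0,0],"grip": 0.05},
    {"slide": [0,0,0],"rot": [0,0,0],"grip": 0.05},
  ],
)

```text
time: 28.95
ee_pos: [0.6662, -0.1359, 0.0974]
eef_rot: [0.581, 0.814, 0.0, 0.0]
ft_force: [-0.4, 0.0, -2.3]
width: 0.0157
grip_force: 45.0
```

Request:
arm_command(
  steps=[
    {"slide": [0,0,0],"rot": [0,0,0],"grip": 0.05},
    {"slide": [0,0,0],"rot": [0,0,0],"grip": 0.05},
    {"slide": [0,0,0],"rot": [0,0,0],"grip": 0.05},
    {"slide": [0,0,0],"rot": [0,0,0],"grip": 0.05},
    {"slide": [0,0,0],"rot": [0,0,0],"grip": 0.05},
    {"slide": [0,0,0],"rot": [0,0,0],"grip": 0.05},
    {"slide": [0,0,0],"rot": [0,0,0],"grip": 0.05},
    {"slide": [0,0,0],"rot": [0,0,0],"grip": 0.05},
  ],
)

```text
time: 29.95
ee_pos: [0.6659, -0.1355, 0.0971]
eef_rot: [0.581, 0.814, 0.0, 0.0]
ft_force: [0.2, 0.2, -3.0]
width: 0.0158
grip_force: 45.0
```

```bash
python3 - <<'E'
from h import *
import pickle
from scipy.spatial.transform import Rotation as R
p=shot('wrist','w8.png');s=sensors.read_state();print(s['ee_pos'],s['eef_rot']);pickle.dump((p,s),open('w8.pkl','wb'))
tz=s['ee_pos'][2];M=R.from_quat(s['eef_rot']).as_matrix()
for n,X,z in (('hole top',(.0709,.00045),tz-.0072),('hole bot',(.0709,.00045),tz-.0172),('pin tip if centred',(.0709,.00045),.072)):
    q=np.array(s['ee_pos'])+M@np.array([*X,tz-z]);print(n,proj(p,q), proj(p,q+M@[.001,0,0])-proj(p,q))
cv2.imwrite('pics/w8c.png',cv2.resize(p['pixels'][130:190,290:350,::-1],None,fx=9,fy=9,interpolation=cv2.INTER_CUBIC))
E
```

```text
[ 0.66592179 -0.13552465  0.09704928] [5.80877617e-01 8.13990905e-01 3.01263262e-05 1.47390281e-05]
hole top [320.31939711 157.98428589] [-0.00219683 -2.09305813]
hole bot [320.30425878 156.59938165] [-0.0021009  -1.97997506]
pin tip if centred [320.29349107 155.61447314] [-0.00203088 -1.89941575]
```

View pics/w8c.png

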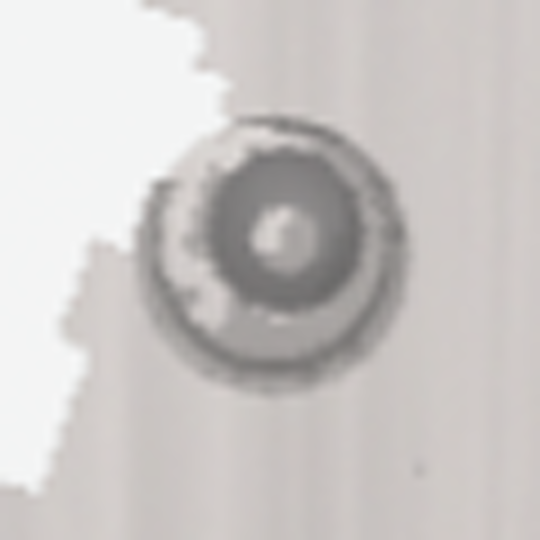

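Through the hole the pin tip is at crop (285, 238) in a hole centred at (273, 255). It is nearly centred, off by 0.7 mm sideways and 0.4 mm lengthways. Correcting and lowering.

Request:
arm_command(
  steps=[
    {"slide": [0.0008,-0.0002,0],"rot": [0,0,0],"grip": 0.05},
    {"slide": [0,0,0],"rot": [0,0,0],"grip": 0.05},
    {"slide": [0,0,-0.004],"rot": [0,0,0],"grip": 0.05},
    {"slide": [0,0,-0.004],"rot": [0,0,0],"grip": 0.05},
    {"slide": [0,0,-0.004],"rot": [0,0,0],"grip": 0.05},
    {"slide": [0,0,0],"rot": [0,0,0],"grip": 0.05},
    {"slide": [0,0,0],"rot": [0,0,0],"grip": 0.05},
    {"slide": [0,0,0],"rot": [0,0,0],"grip": 0.05},
  ],
)

```text
time: 31.0
ee_pos: [0.6668, -0.1358, 0.0853]
eef_rot: [0.581, 0.814, 0.0, 0.0]
ft_force: [0.1, -0.0, -2.8]
width: 0.016
grip_force: 45.0
```

Request:
arm_command(
  steps=[
    {"slide": [0,0,-0.002],"rot": [0,0,0],"grip": 0.05},
    {"slide": [0,0,-0.002],"rot": [0,0,0],"grip": 0.05},
    {"slide": [0,0,-0.002],"rot": [0,0,0],"grip": 0.05},
    {"slide": [0,0,0],"rot": [0,0,0],"grip": 0.05},
    {"slide": [0,0,-0.002],"rot": [0,0,0],"grip": 0.05},
    {"slide": [0,0,0],"rot": [0,0,0],"grip": 0.05},
    {"slide": [0,0,0],"rot": [0,0,0],"grip": 0.05},
    {"slide": [0,0,0],"rot": [0,0,0],"grip": 0.05},
  ],
)

```text
time: 32.0
ee_pos: [0.6668, -0.1357, 0.0772]
eef_rot: [0.581, 0.814, 0.0, 0.0]
ft_force: [0.5, 1.6, -3.1]
width: 0.0158
grip_force: 45.0
```

Request:
arm_command(
  steps=[
    {"slide": [0,0,-0.001],"rot": [0,0,0],"grip": 0.05},
    {"slide": [0,0,0],"rot": [0,0,0],"grip": 0.05},
    {"slide": [0,0,-0.001],"rot": [0,0,0],"grip": 0.05},
    {"slide": [0,0,0],"rot": [0,0,0],"grip": 0.05},
    {"slide": [0,0,-0.0005],"rot": [0,0,0],"grip": 0.05},
    {"slide": [0,0,0],"rot": [0,0,0],"grip": 0.05},
    {"slide": [0,0,0],"rot": [0,0,0],"grip": 0.05},
    {"slide": [0,0,0],"rot": [0,0,0],"grip": 0.05},
  ],
)

```text
time: 33.0
ee_pos: [0.6668, -0.1357, 0.0755]
eef_rot: [0.581, 0.814, 0.0, 0.0]
ft_force: [-5.1, 2.4, 7.2]
width: 0.0155
grip_force: 45.0
```

Contact: the force went from -3 to +7 N at z 0.0755, so the plate is on the shoulders. Releasing and retreating.

Request:
arm_command(
  steps=[
    {"slide": [0,0,0],"rot": [0,0,0],"grip": 0.4},
    {"slide": [0,0,0],"rot": [0,0,0],"grip": 0.6},
    {"slide": [0,0,0],"rot": [0,0,0],"grip": 0.6},
    {"slide": [0,0,0],"rot": [0,0,0],"grip": 0.6},
    {"slide": [0,0,0.02],"rot": [0,0,0],"grip": 0.6},
    {"slide": [0,0,0.04],"rot": [0,0,0],"grip": 0.6},
    {"slide": [0,0,0.05],"rot": [0,0,0],"grip": 0.6},
    {"slide": [0,0,0.05],"rot": [0,0,0],"grip": 0.6},
  ],
)

```text
time: 34.0
ee_pos: [0.6666, -0.1359, 0.2378]
eef_rot: [0.581, 0.814, 0.0, 0.001]
ft_force: [-0.3, 1.0, 0.0]
width: 0.0522
grip_force: 0.0
```

Request:
arm_command(
  steps=[
    {"slide": [-0.04,0,0.02],"rot": [0,0,0],"grip": 0.6},
    {"slide": [-0.05,0,0.02],"rot": [0,0,0],"grip": 0.6},
    {"slide": [-0.05,0,0],"rot": [0,0,0],"grip": 0.6},
    {"slide": [-0.05,0,0],"rot": [0,0,0],"grip": 0.6},
    {"slide": [0,0,0],"rot": [0,0,0],"grip": 0.6},
    {"slide": [0,0,0],"rot": [0,0,0],"grip": 0.6},
    {"slide": [0,0,0],"rot": [0,0,0],"grip": 0.6},
    {"slide": [0,0,0],"rot": [0,0,0],"grip": 0.6},
  ],
)

```text
time: 35.0
ee_pos: [0.4772, -0.1358, 0.2744]
eef_rot: [0.581, 0.814, -0.001, 0.0]
ft_force: [-0.3, 0.3, 0.4]
width: 0.0524
grip_force: 0.0
```

```bash
python3 - <<'E'
from h import *
p=shot('side');cv2.imwrite('pics/s9.png',cv2.resize(p['pixels'][130:470,190:430,::-1],None,fx=2.35,fy=1.75*1,interpolation=cv2.INTER_CUBIC))
E
```

```text
(no output)
```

View pics/s9.png

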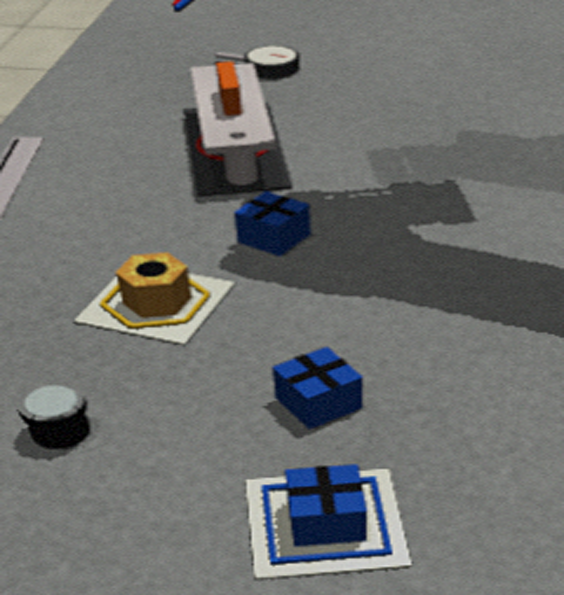

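The side view shows the block and hexagon flat inside their rims, the plate on the posts over the disc, and the loupe and dial untouched. One last numeric check that the plate lies down fully.

```bash
python3 - <<'E'
from h import *
p=shot('side');cv2.imwrite('pics/s10.png',cv2.resize(p['pixels'][150:250,255:325,::-1],None,fx=6,fy=6,interpolation=cv2.INTER_CUBIC))
u=np.array([-.323,.9463]);v=np.array([.9463,.323])
for a,b in ((-90,-30),(-90,30),(90,30),(90,-30)):
    q=np.array([.6668,-.1357])+u*(a+.9)/1000+v*b/1000
    print((proj(p,[*q,.068])-[255,150])*6, (proj(p,[*q,.072])-[255,150])*6)
E
```

```text
[252.17064235  91.17820429] [251.59450519  81.8963498 ]
[ 92.46094846 106.6521267 ] [91.56474239 97.35743731]
[129.25377512 381.69348358] [128.30245789 371.75820966]
[310.10944382 362.71680812] [309.57900984 352.79134908]
```

View pics/s10.png

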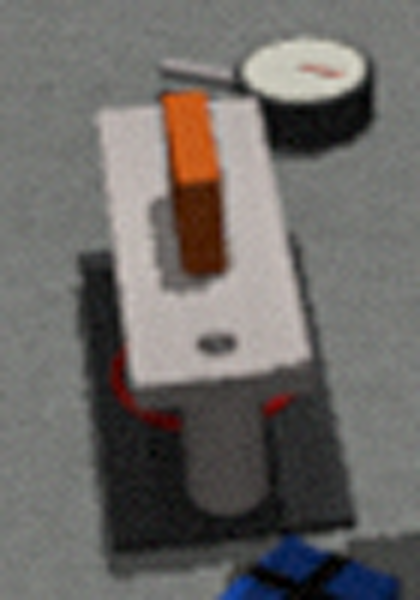

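The plate's corners match the fully seated prediction at both ends to within about 2.5 mm, the calibration error. Handing in.

```bash
python3 -c "
from h import *
print(order.close_job())"
```

```text
the job is handed in; nothing more can be done
None
```

The job is handed in: the three standards are in their places, the guard plate is on the stand with its pins through the holes, and the arm is clear of everything; I don't have the judge's result.

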